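Hold the sprung bolt on its mark behind the bracket

TASK

Reach down into the narrow gap behind the green bracket's front plate, grip the hidden hex bolt head and turn it anticlockwise (seen from above) until its red line points at the yellow pin of the index ring round it. A spring turns the bolt back as soon as it is let go, so finish while still gripping the head with the red line on the pin: it must not turn while a workmate tightens the backing nut from below. Do not force the gripper against the bracket, and leave the other things on the bench where they are.

Things in the scene. Friction and masses are not known exactly. Their poses are not given: they have to be found in the camera images.
- bracket: fixed green U bracket. Origin: centre of its underside, on the bench. Foot plate 120 (x) x 160 (y) x 12 mm; two uprights 8 mm thick, 160 mm long in y, tops 76 mm above the bench, at x = -40 mm (front plate, robot's side) and +40 mm (rear plate). The gap between them is 72 mm wide, open above and at its ends; the bolt stands in its middle (x = y = 0). +x points away from the robot, within 0.3 rad.
- bolt: upright steel hex bolt that turns about its z axis only, anticlockwise from above, at most 1.5 rad from its stop, against a torsion spring (0.05 N m at the stop, 0.12 N m more per rad) that turns it back when let go. A red line on the head and on the dark round flange (36 mm wide, 18.5 to 24.5 mm above the bench) points along its +x. Origin: on its axis, 16.5 mm above the bench.
- head_center (a point): centre of the hex head, 57 mm above the bench; axes turn with the bolt: x along the red line (to a hex corner), y square to a pair of flats. Head 24 mm across flats, 18 mm high; shank below 18 mm wide. At the stop the red line is 0.32 to 0.48 rad clockwise of the bracket's +x: gripped across the flats square to y, fingers side by side along the gap clear the plates before and after the turn.
- index_ring: fixed flat grey ring 64 mm in diameter round the bolt, under its flange, top 17 mm above the bench, black ticks every 15 degrees. An upright yellow pin, 5 mm thick, its top level with the head's top (66 mm above the bench), stands on it 29.5 mm from the bolt's axis along the ring's +x, which is 0.05 to 0.4 rad anticlockwise of the bracket's +x. Origin: on the bolt's axis, 12 mm above the bench.
- sanding_block: bystander: tan sanding block, 42x85x28 mm, origin under its centre
- thread_spool: bystander: wooden spool of red thread, 29 mm in diameter, 40 mm high, origin under its centre
- green_tin: bystander: round tin with green lid, 67 mm in diameter, 22 mm high, origin under its centre
- frog_blank: bystander: small pale block, 20x46x12 mm, origin under its centre
- shellac_jar: bystander: amber jar, 60 mm in diameter, 84 mm high, origin under its centre
- small_hammer: bystander: small hammer lying at the back, 56x213x20 mm, origin under its centre

How it is judged (in metres and radians):
On the way, in this order (a step that is already met when the one before it is completed fails the run):
1. the bolt head is gripped while the bolt still rests short of the mark (contact force between the fingers and bolt above 3 N and distance between the grasp point and head_center below 0.03 m and not (angle between the x axis of head_center and the x axis of index_ring, either way round below 0.14 rad)), for 0.2 s.
2. the gripped bolt is turned until its red line points at the yellow pin (contact force between the fingers and bolt above 3 N and distance between the grasp point and head_center below 0.03 m and angle between the x axis of head_center and the x axis of index_ring, either way round below 0.14 rad), for 0.5 s.
At the end, for the whole second after the job is handed in: The red line is within 8 degrees (0.14 rad, about half a graduation) of pointing at the yellow pin and the bolt is not turning; the fingers grip the head (more than 3 N, grasp point within 30 mm of the head's centre) and keep holding it (all of step 2 and angular speed of bolt below 0.1 rad/s); the arm keeps its last pose, push and grip.
It fails at once if the robot is forced against the bracket (more than 30 N) (contact force between any of the arm, the fingers and bracket above 30 N).
It fails at once if a bystander is shifted by more than 20 mm (distance of any of sanding_block, thread_spool, green_tin, frog_blank, shellac_jar, small_hammer from where it was at the start of the episode above 0.02 m).
It also fails if it takes over 32 s, if anything falls off the work surface, if the arm or the gripper's body presses on something with over 40 N, if the wrist force passes 120 N, or if a joint passes its speed limit or range.

ROBOT

A 6-joint arm with a two-finger parallel gripper is mounted at the origin on a cart in front of the work surface, level with it; the furniture and walls round the work are solid. World frame = base frame: x ahead of the robot, y to its left, z up, the work surface at z = 0. Lengths are in mm, angles in rad, forces in N, time in s.
With the tool pointing down it reaches from about 300 to 950 mm from the base axis. Payload 3.1 kg.
Tool frame: the origin (TCP) lies on the centre line of the jaws, within the pads' length; the fingertips stand 19 mm ahead of it and the grasp point (between the pads) is the TCP (tips_ahead is the distance from the TCP to the fingertips, in mm); z points along the fingers, y is the line along which they close (so a half turn about z gives the same grasp; the last joint's range is limited). The gripper opens to 85 mm and grips with 20 to 120 N. Pads are 22 mm wide; open, the fingers measure 114 mm over their backs; the gripper's body (76 mm by 85 mm) begins 54 mm behind the grasp point. The pads swing forward as they close: fully open they stand 13 mm farther back than shut.
Start: joints at [1.108, 0.308, 1.634, -0, 1.2, -0.07], TCP at [239.261, 577.396, 223.772] pointing down, gripper open.
Joint ranges: [-3.06, 3.06], [-0.79, 1.96], [0.05, 2.63], [-1.19, 4.34], [0.05, 2.64], [-2.94, 2.94]. Speed limits (rad/s): [2.79, 2.79, 3.14, 3.14, 3.14, 3.14].

INTERFACE

Orientations are given as a unit quaternion [x, y, z, w].
In Python, from cell import * gives the robot as it stands.
- The arm moves only by the tool send_rows, never from a script. Its arguments are lists of equal length, an entry for each row: "translation": the shift along the tool's x, y, z as a fraction of full scale, a list of three; "rotation": the turn, a rotation vector about the tool's x, y, z as a fraction of full scale, a list of three; "fingers": the opening, from 0 (shut) to 1 (fully open). In form: {"translation": [[dx, dy, dz], ...], "rotation": [[wx, wy, wz], ...], "fingers": [fingers, ...]}. A call has 1 to 12 rows; each row is the pose to reach, as a shift and turn from the pose commanded when the call began, along the tool's axes at that moment; what a row does not reach only later rows make up. Full scale, the value 1, is 1 m for a shift and 30 degrees for a turn. A row lasts 1/8 s, in which the tool goes at most 62.5 mm and 10.7 degrees, less where a joint would pass 70% of its speed; a pose out of reach is approached as far as the arm can. A call with a number of a shift or a turn outside -1 to 1 is refused whole. A call with a gripper value outside its range is refused whole. The fingers move at their own pace and stop on an object; "force" is the grip in N (left out, the last holds). Time passes only in rows, so rows that repeat a pose let the fingers close. It gives the time, the measured TCP pose, the force, the opening and the grip force at its end, in the units of the state.
- state(): the state, without advancing time (a new reading comes with each control period).
- read_camera(name): name is "side" or "top" or "wrist"; returns the picture (384x512x3 uint8, blue, green, red); there is no depth.
- camera_info(name): a dict with "fx", "fy", "cx", "cy" (pixels), "position" and "rotation" of the camera in the world. Camera axes: x right, y up, looking along -z (the intrinsics and any distortion apply to the point x, -y, -z); pixel columns grow to the right and rows downward; lengths in mm; the calibration is good to about 2 mm. A picture is of the moment at which its call begins: read the wrist's pose just before it. camera_info takes no time and is no camera call; for the wrist camera it gives the pose at the moment of the call.
- close_job(): hands the job in; it is judged then, once.
Trained networks look in the newest picture that a camera, given by its name, has taken for a name from the list of things; names that differ only in an ending like _2 or _b are one class to them, and where a whole thing is asked for, a point or a joint stands for the part that bears it (a point fixed in the world has none). Each returns a list of dicts, best first, with "confidence" (0 to 1); they miss things now and then, are a little off and sometimes report something else, mostly with a low value. They report only what shows in the picture. A call takes as long as a camera call.
- outline_of(camera, target): "region" (384x512 bool, what is visible of it) and "rect" ([left, top, right, bottom] in pixels, round what is visible of it).
The state is a dict: "time_s": time; "joint_positions": joint angles; "dq": joint speeds; "tau": joint torques, N m; "eef_pos": TCP position; "tcp_rot": TCP orientation; "wrist_force": force on the tool from outside, world axes, zero at the start; "wrist_torque": the same for the moment, N m; "grip_width": opening from 0.0 (shut) to 1.0 (fully open); "finger_force": force on a finger pad.
Only numpy, scipy, OpenCV 4.12 (cv2) and the standard library are available. Lean on these libraries where they do the work, as an engineer would, in place of code of your own. Each camera call takes 0.05 s, during which the arm holds its last target. There are 200 camera calls.

## Working session

There is one attempt and no reset: what is moved stays moved. The work goes in short steps, Python scripts to look and compute and a tool call to move; the robot and the scene stay as the last step left them, time stands still between calls to the robot, and variables do not carry over. Pictures are saved under pics/ and viewed, at most 10 in all, crops included, and the job is handed in when it is done.

Besides the shell and the picture viewer there is one more tool, called as name(argument=value, ...), one argument or row to a line, values as JSON. send_rows: Moves the arm, as the interface text tells. Its arguments: {"type":"object","properties":{"translation":{"type":"array"},"rotation":{"type":"array"},"fingers":{"type":"array"},"force":{"type":"number"}},"required":["translation","rotation","fingers"]}

```bash
mkdir -p pics; cat > h.py <<'E'
from cell import *
import numpy as np, cv2
def ray(ci,u,v):
    d=np.array([(u-ci['cx'])/ci['fx'],-(v-ci['cy'])/ci['fy'],-1.0])
    return np.array(ci['position']),R(ci)@d
def R(ci):
    r=np.array(ci['rotation'],float)
    if r.size==4:
        from scipy.spatial.transform import Rotation as Q
        return Q.from_quat(r).as_matrix()
    return r.reshape(3,3)
def at(ci,u,v,z):
    p,d=ray(ci,u,v); return p+d*(z-p[2])/d[2]
def proj(ci,P):
    c=R(ci).T@(np.array(P,float)-ci['position']); return np.array([ci['cx']+ci['fx']*c[0]/-c[2], ci['cy']-ci['fy']*c[1]/-c[2]])
E
python3 - <<'E'
from h import *
s=state();print({k:np.round(s[k],3) for k in('eef_pos','tcp_rot','grip_width','time_s')})
ims=[]
for n in('top','side'):
    im=read_camera(n);cv2.imwrite(f'pics/{n}0.png',im);ci=camera_info(n);print(n,ci)
    for t in('bracket','bolt','index_ring','head_center'):
        for o in outline_of(n,t)[:1]: print(t,o['confidence'],o['rect'],np.argwhere(o['region']).mean(0)[::-1])
E
```

```text
{'eef_pos': array([238.894, 576.622, 222.529]), 'tcp_rot': array([ 0.195,  0.981, -0.001, -0.   ]), 'grip_width': np.float64(1.003), 'time_s': np.float64(0.0)}
top {'fx': 439.5017067689226, 'fy': 439.5017067689226, 'cx': 251.5683265770715, 'cy': 194.3608956237823, 'position': array([ 367.27085735,  148.84399742, 1226.64823553]), 'rotation': array([-0.06675455,  0.07008405,  0.71234507, -0.69512341])}
bolt 0.66 [267.4, 203.8, 279.7, 214.9] [274.8125     209.61111111]
index_ring 0.6 [267.7, 197.4, 284.1, 219.4] [273.97244094 209.65354331]
head_center 0.59 [270.7, 203.3, 281.8, 216.2] [274.58823529 209.625     ]
side {'fx': 397.8169075641907, 'fy': 397.8169075641907, 'cx': 256.8909030538178, 'cy': 186.19871816078577, 'position': array([338.06346977, 768.03672422, 649.19664307]), 'rotation': array([-0.08078604,  0.41349004,  0.8872805 , -0.18770433])}
bracket 0.74 [247.0, 154.4, 319.6, 231.3] [282.47423479 195.98411468]
bolt 0.78 [275.6, 175.7, 288.8, 199.8] [283.59922179 187.6614786 ]
index_ring 0.43 [274.3, 175.7, 293.4, 203.3] [277.05945946 194.24864865]
head_center 0.83 [275.8, 177.2, 292.6, 201.2] [283.71481481 188.05185185]
```

View pics/top0.png

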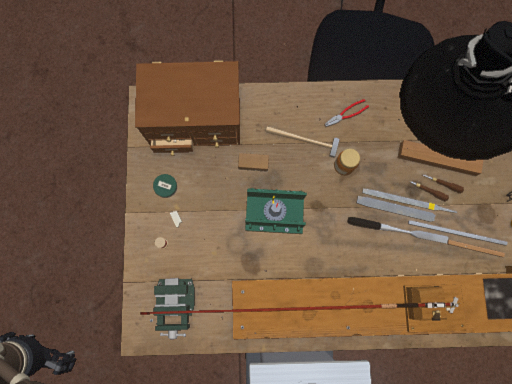

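View pics/side0.png

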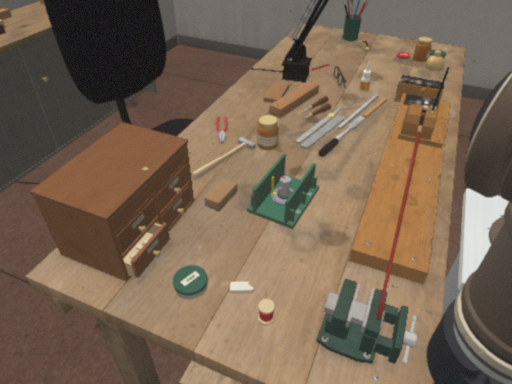

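Both views show the bracket: top at about (275,210) with the head at (275,209), side at about (283,195). The yellow pin is on its far side, near (275,200) in the top view.

```bash
python3 - <<'E'
from h import *
from scipy.spatial.transform import Rotation as Q
ct,cs,cw=[camera_info(n) for n in('top','side','wrist')]
print('top',at(ct,274.7,209.6,57),'side',at(cs,283.7,188,50))
# bracket yaw: foot corners in top picture, near edge (246,231)-(303,233)
a=at(ct,246,232,12);b=at(ct,303,233,12);print(a,b,np.arctan2(*(a-b)[:2])) 
s=state();M=Q.from_quat(s['tcp_rot']).as_matrix();print(M.round(3))
print('cam in tool',M.T@(np.array(cw['position'])-s['eef_pos']), (M.T@R(cw)).round(3),cw['fx'],cw['cx'],cw['cy'])
p=at(ct,274.7,209.6,57)
print('tool-frame shift to head',M.T@(p-s['eef_pos']))
E
```

```text
top [553.43589807  79.18111394  57.        ] side [556.05232819  94.76576875  50.        ]
[499.76581217 158.16854427  12.        ] [4.93132754e+02 4.24185849e-01 1.20000000e+01] 0.04202465892405842
[[-0.924  0.383 -0.   ]
 [ 0.383  0.924 -0.   ]
 [ 0.    -0.    -1.   ]]
cam in tool [  78.11215261    1.23598131 -150.12634281] [[ 0.001  0.952  0.306]
 [ 1.    -0.001  0.   ]
 [ 0.001  0.306 -0.952]] 342.5748415599108 255.50628738799517 189.42581457984807
tool-frame shift to head [-480.95666518 -339.97901155  166.75324535]
```

send_rows(
  translation=[
    [-0.04,-0.028,0],
    [-0.09,-0.064,0],
    [-0.14,-0.1,0.005],
    [-0.19,-0.135,0.01],
    [-0.24,-0.17,0.015],
    [-0.29,-0.205,0.02],
    [-0.34,-0.24,0.03],
    [-0.39,-0.275,0.035],
    [-0.43,-0.305,0.04],
    [-0.46,-0.325,0.045],
    [-0.478,-0.338,0.05],
    [-0.478,-0.338,0.05],
  ],
  rotation=[
    [0,0,0],
    [0,0,0],
    [0,0,0],
    [0,0,0],
    [0,0,0],
    [0,0,0],
    [0,0,0],
    [0,0,0],
    [0,0,0],
    [0,0,0],
    [0,0,0],
    [0,0,0],
  ],
  fingers=[1,1,1,1,1,1,1,1,1,1,1,1],
)

```text
time_s: 2.0
eef_pos: [551.6, 81.4, 173.3]
tcp_rot: [0.196, 0.981, 0.0, -0.001]
wrist_force: [-0.3, -0.0, 0.4]
grip_width: 0.996
finger_force: 0.0
```

send_rows(
  translation=[
    [0,0,0],
  ],
  rotation=[
    [0,0,0],
  ],
  fingers=[1],
)

```text
time_s: 2.12
eef_pos: [550.8, 83.1, 173.7]
tcp_rot: [0.195, 0.981, 0.0, -0.0]
wrist_force: [-0.1, 0.3, -0.1]
grip_width: 0.998
finger_force: 0.0
```

```bash
python3 - <<'E'
from h import *
s=state();print({k:np.round(s[k],3) for k in('eef_pos','tcp_rot','joint_positions','time_s')})
im=read_camera('wrist');ci=camera_info('wrist')
for t in('bolt','index_ring','head_center','bracket'):
    for o in outline_of('wrist',t)[:1]: print(t,o['confidence'],o['rect'],np.argwhere(o['region']).mean(0)[::-1])
np.savez('w1.npz',**{k:np.array(v) for k,v in ci.items()},im=im)
cv2.imwrite('pics/w1.png',im)
print(proj(ci,[553,79,57]))
E
```

```text
{'eef_pos': array([550.819,  83.119, 173.669]), 'tcp_rot': array([ 0.195,  0.981,  0.   , -0.   ]), 'joint_positions': array([ 7.100e-02,  2.330e-01,  1.838e+00,  1.000e-03,  1.071e+00,
       -1.108e+00]), 'time_s': np.float64(2.125)}
bolt 0.6 [235.2, 158.9, 269.1, 214.8] [253.30688935 184.57550452]
index_ring 0.7 [138.5, 324.1, 156.6, 359.8] [148.26540284 341.11137441]
head_center 0.59 [233.4, 161.2, 274.6, 212.8] [253.20755968 184.53846154]
bracket 0.6 [136.8, 89.1, 370.1, 271.3] [255.23130584 179.48062497]
[250.18432823 184.95916176]
```

View pics/w1.png

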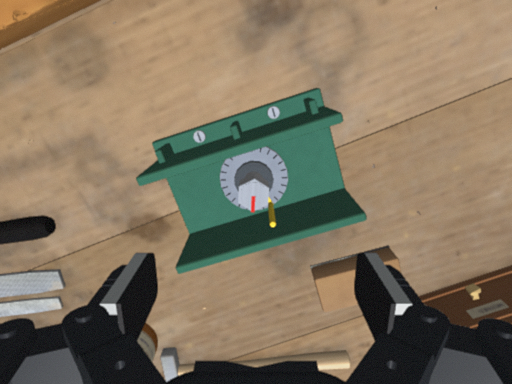

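View zoom.

The wrist view shows the ring at about (254,180), the red line at about (253,204) and the pin's top at (273,225). I'll zoom in for the angles.

```bash
python3 - <<'E'
from h import *
d=np.load('w1.npz');im=d['im'];ci={k:d[k] for k in d if k!='im'}
b,g,r=[im[...,i].astype(int) for i in range(3)]
red=(r>150)&(g<90)&(b<90); yel=(r>130)&(g>110)&(b<80)
for n,m in(('red',red),('yel',yel)):
    m[:140]=0;m[245:]=0;m[:,:200]=0;m[:,310:]=0
    q=np.argwhere(m)[:,::-1];print(n,len(q),q.min(0),q.max(0));
    for v in range(q[:,1].min(),q[:,1].max()+1,3): print(v,q[q[:,1]==v][:,0].mean())
cv2.imwrite('pics/w1z.png',cv2.resize(im[140:240,200:320],None,fx=6,fy=6,interpolation=cv2.INTER_CUBIC))
E
```

```text
red 36 [251 197] [254 211]
197 253.0
200 253.0
203 252.5
206 252.5
209 252.5
yel 30 [269 200] [275 227]
200 269.0
203 nan
206 nan
209 nan
212 nan
215 nan
218 nan
221 272.5
224 272.0
227 272.5<stdin>:8: RuntimeWarning: Mean of empty slice.
  ret = ret.dtype.type(ret / rcount)
```

View pics/w1z.png

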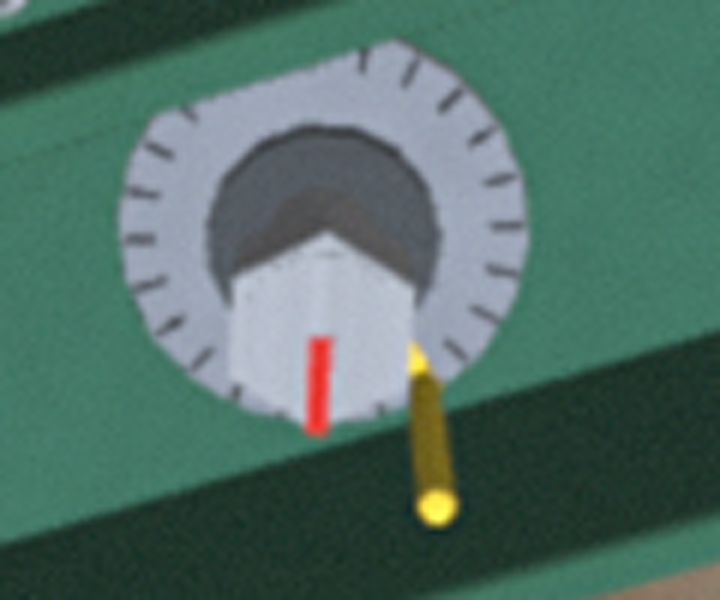

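```bash
python3 - <<'E'
from h import *
from scipy.spatial.transform import Rotation as Q
d=np.load('w1.npz');im=d['im'];ci={k:d[k] for k in d if k!='im'}
Z=lambda u,v,z:at(ci,200+(u+.5)/6-.5,140+(v+.5)/6-.5,z)
c=Z(323.5,232,24.5);print('flange',c,'flange top pt',Z(325,123,24.5))
a,b=Z(320,338,66),Z(316,434,66);print('red',a,b,np.arctan2(*(b-a)[1::-1]),np.hypot(*(b-a)[:2]))
p=Z(437,507,66);print('pin',p)
for q in(c,):
  print('dist pin',np.hypot(*(p-q)[:2]),'pinyaw',np.arctan2(*(p-q)[1::-1]),'tip d',np.hypot(*(b-q)[:2]),'tip yaw',np.arctan2(*(b-q)[1::-1]))
# plate edge (rear plate top outer edge z=76): pixels (178,272)-(366,218); front: (138,183)-(343,119)
for e,z in((((178,272),(366,216)),76),(((138,183),(343,119)),76)):
  A,B=at(ci,*e[0],z),at(ci,*e[1],z);n=(A-B)[:2];n=n if n[1]>0 else -n;print('y dir yaw of bracket',np.arctan2(-n[0],n[1]),A,B)
s=state();M=Q.from_quat(s['tcp_rot']).as_matrix();print(M.round(3),s['eef_pos'],np.arctan2(M[1,1],M[0,1]))
E
```

```text
flange [557.2538292   79.95325584  24.5       ] flange top pt [541.75621192  86.61294932  24.5       ]
red [559.75033883  78.68473058  66.        ] [572.15627247  72.95664146  66.        ] -0.4325588483484271 13.664486614434445
pin [588.28004638  84.10337419  66.        ]
dist pin 31.302549973932614 pinyaw 0.13297235488090925 tip d 16.463153647194687 tip yaw -0.4389467257890689
y dir yaw of bracket -0.07083356160906244 [594.28255813  -2.36192945  76.        ] [605.46297399 155.21465568  76.        ]
y dir yaw of bracket -0.08550694700544756 [514.03237743   3.72235184  76.        ] [527.56940543 161.65127653  76.        ]
[[-0.924  0.381  0.   ]
 [ 0.381  0.924  0.   ]
 [-0.     0.    -1.   ]] [551.18123483  83.15784872 174.03250134] 1.179535906344525
```

send_rows(
  translation=[
    [-0.008,0.0005,0],
    [-0.008,0.0005,0.02],
    [-0.008,0.0005,0.04],
    [-0.008,0.0005,0.06],
    [-0.008,0.0005,0.07],
    [-0.008,0.0005,0.07],
    [-0.008,0.0005,0.07],
  ],
  rotation=[
    [0,0,0.083],
    [0,0,0.083],
    [0,0,0.083],
    [0,0,0.083],
    [0,0,0.083],
    [0,0,0.083],
    [0,0,0.083],
  ],
  fingers=[0.7,0.7,0.7,0.7,0.7,0.7,0.7],
)

```text
time_s: 3.25
eef_pos: [559.8, 79.8, 104.6]
tcp_rot: [0.216, 0.976, 0.0, 0.001]
wrist_force: [1.4, -0.3, -0.3]
grip_width: 0.7
finger_force: 0.0
```

```bash
python3 - <<'E'
from h import *
s=state();print({k:np.round(s[k],3) for k in('eef_pos','tcp_rot','joint_positions','time_s')})
im=read_camera('wrist');ci=camera_info('wrist')
np.savez('w2.npz',**{k:np.array(v) for k,v in ci.items()},im=im)
c=np.array([559,80,0])
for n,q in(('ctr66',c+[0,0,66]),('tip',c+[13.86*np.cos(-.435),13.86*np.sin(-.435),66]),('pin',c+[29.5*np.cos(.139),29.5*np.sin(.139),66])):
    u=proj(ci,q);print(n,u.round(1));cv2.drawMarker(im,tuple(int(round(k)) for k in u),(255,0,255),cv2.MARKER_CROSS,7,1)
cv2.imwrite('pics/w2.png',cv2.resize(im[100:384,120:400],None,fx=2,fy=2,interpolation=cv2.INTER_CUBIC))
E
```

```text
{'eef_pos': array([559.809,  79.753, 104.638]), 'tcp_rot': array([0.216, 0.976, 0.   , 0.001]), 'joint_positions': array([ 0.064,  0.337,  1.864,  0.   ,  0.939, -1.07 ]), 'time_s': np.float64(3.25)}
ctr66 [253.2 215.9]
tip [253.3 237.1]
pin [279.3 253.1]
```

View pics/w2.png

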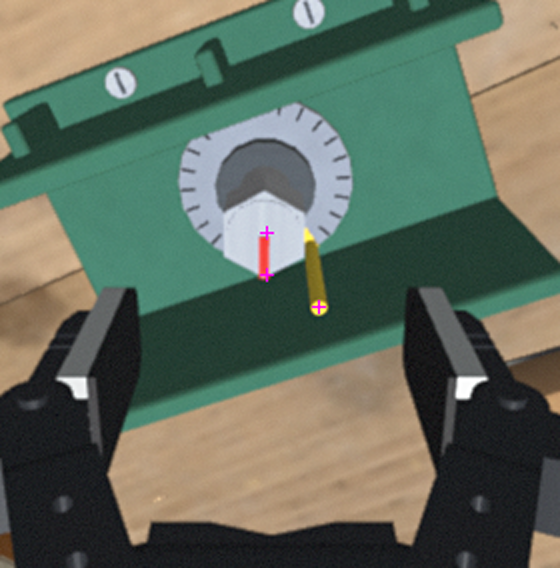

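The predicted crosses land on the line tip (265,275 in the crop) and the pin's top (318,307), and the jaws are square to the head. I'll go down and grip.

send_rows(
  translation=[
    [0,0,0.012],
    [0,0,0.024],
    [0,0,0.036],
    [0,0,0.048],
    [0,0,0.048],
    [0,0,0.048],
  ],
  rotation=[
    [0,0,0],
    [0,0,0],
    [0,0,0],
    [0,0,0],
    [0,0,0],
    [0,0,0],
  ],
  fingers=[0.7,0.7,0.7,0.7,0.7,0.7],
)

```text
time_s: 4.05
eef_pos: [559.2, 79.6, 55.7]
tcp_rot: [0.216, 0.976, 0.0, 0.0]
wrist_force: [-0.4, -0.1, -0.2]
grip_width: 0.7
finger_force: 0.0
```

send_rows(
  translation=[
    [0,0,0],
    [0,0,0],
    [0,0,0],
    [0,0,0],
    [0,0,0],
    [0,0,0],
    [0,0,0],
    [0,0,0],
  ],
  rotation=[
    [0,0,0],
    [0,0,0],
    [0,0,0],
    [0,0,0],
    [0,0,0],
    [0,0,0],
    [0,0,0],
    [0,0,0],
  ],
  fingers=[0.1,0.1,0.1,0.1,0.1,0.1,0.1,0.1],
  force=60,
)

```text
time_s: 5.05
eef_pos: [558.7, 77.9, 56.8]
tcp_rot: [0.216, 0.976, -0.002, -0.0]
wrist_force: [-2.1, -5.1, 5.7]
grip_width: 0.235
finger_force: 58.5
```

send_rows(
  translation=[
    [0,0,0],
    [0,0,0],
    [0,0,0],
    [0,0,0],
    [0,0,0],
    [0,0,0],
    [0,0,0],
    [0,0,0],
    [0,0,0],
    [0,0,0],
    [0,0,0],
  ],
  rotation=[
    [0,0,-0.1],
    [0,0,-0.2],
    [0,0,-0.3],
    [0,0,-0.4],
    [0,0,-0.5],
    [0,0,-0.6],
    [0,0,-0.7],
    [0,0,-0.8],
    [0,0,-0.9],
    [0,0,-0.95],
    [0,0,-0.95],
  ],
  fingers=[0.1,0.1,0.1,0.1,0.1,0.1,0.1,0.1,0.1,0.1,0.1],
)

```text
time_s: 6.42
eef_pos: [558.7, 78.0, 56.8]
tcp_rot: [-0.031, 1.0, -0.001, -0.001]
wrist_force: [-1.9, -5.6, 5.8]
grip_width: 0.234
finger_force: 58.5
```

```bash
python3 - <<'E'
from h import *
from scipy.spatial.transform import Rotation as Q
s=state();M=Q.from_quat(s['tcp_rot']).as_matrix();print(s['eef_pos'],s['time_s'],'grip x yaw',np.arctan2(M[1,1],M[0,1])-np.pi/2,s['wrist_force'],s['finger_force'],s['grip_width'])
im=read_camera('wrist');ci=camera_info('wrist')
np.savez('w3.npz',**{k:np.array(v) for k,v in ci.items()},im=im)
c=np.array([559,80,0])
for n,q in(('ctr66',c+[0,0,66]),('pin',c+[29.5*np.cos(.139),29.5*np.sin(.139),66])):
    u=proj(ci,q);print(n,u.round(1))
cv2.imwrite('pics/w3.png',cv2.resize(im[180:310,180:330],None,fx=4,fy=4,interpolation=cv2.INTER_CUBIC))
E
```

```text
[558.72492144  77.99507482  56.78515055] 6.425 grip x yaw 0.06191677870705514 [-1.90033266 -5.63399803  5.80310993] 58.53748334571719 0.2337171806089689
ctr66 [257.6 257.1]
pin [262.1 311. ]
```

View pics/w3.png

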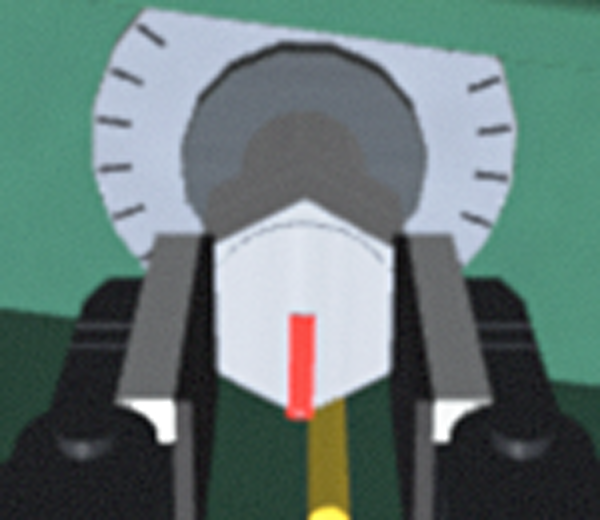

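The head turned with the jaws. The red line runs (303,316)→(300,415) in the crop and the pin's top is near (330,518), so a few degrees remain.

```bash
python3 - <<'E'
from h import *
d=np.load('w3.npz');im=d['im'];ci={k:d[k] for k in d if k!='im'}
b,g,r=[im[...,i].astype(int) for i in range(3)]
W=np.zeros(r.shape,bool);W[250:330,240:285]=1
def cen(m): q=np.argwhere(m&W)[:,::-1];return q
q=cen((r>180)&(g<130)&(b<130));vy=[q[:,1].min(),q[:,1].max()]
f=np.polyfit(q[:,1],q[:,0],1);t,e=[at(ci,np.polyval(f,v),v,66) for v in vy]
y=cen((r>200)&(g>170)&(b<120));p=at(ci,*y.mean(0),66);print(vy,f,y.mean(0),len(y))
ry=np.arctan2(*(e-t)[1::-1]);print('red',t,e,ry,'pin',p)
c=p-29.5*0
u=(e-t)/np.linalg.norm(e-t);ctr=e-13.86*u
print('ctr from red',ctr,'pin dist',np.hypot(*(p-ctr)[:2]),'pin yaw',np.arctan2(*(p-ctr)[1::-1]),'from 559,80',np.arctan2(p[1]-80,p[0]-559))
E
```

```text
[np.int64(259), np.int64(284)] [-2.17184850e-03  2.55575117e+02] [261.67692308 310.47692308] 65
red [560.07157442  78.89208771  66.        ] [573.34810954  79.69165543  66.        ] 0.0601514741989356 pin [587.95564236  83.87790458  66.        ]
ctr from red [559.51317611  78.85845866  66.        ] pin dist 28.881979225174188 pin yaw 0.1746785810154864 from 559,80 0.13313350356029566
```

send_rows(
  translation=[
    [0,0,0],
    [0,0,0],
    [0,0,0],
    [0,0,0],
    [0,0,0],
    [0,0,0],
    [0,0,0],
    [0,0,0],
  ],
  rotation=[
    [0,0,-0.09],
    [0,0,-0.18],
    [0,0,-0.18],
    [0,0,-0.18],
    [0,0,-0.18],
    [0,0,-0.18],
    [0,0,-0.18],
    [0,0,-0.18],
  ],
  fingers=[0.1,0.1,0.1,0.1,0.1,0.1,0.1,0.1],
)

```text
time_s: 7.48
eef_pos: [558.8, 78.0, 56.9]
tcp_rot: [-0.078, 0.997, -0.001, -0.001]
wrist_force: [-3.2, -5.7, 5.8]
grip_width: 0.235
finger_force: 58.5
```

```bash
python3 - <<'E'
from h import *
s=state();print(s['eef_pos'],s['time_s'],s['wrist_force'],s['finger_force'],s['grip_width'])
im=read_camera('wrist')
cv2.imwrite('pics/w4.png',cv2.resize(im[180:330,180:330],None,fx=4,fy=4,interpolation=cv2.INTER_CUBIC))
E
```

```text
[558.79247531  78.03216059  56.85586451] 7.475 [-3.15043043 -5.67386707  5.75649882] 58.53871671482921 0.23518351526586956
```

View pics/w4.png

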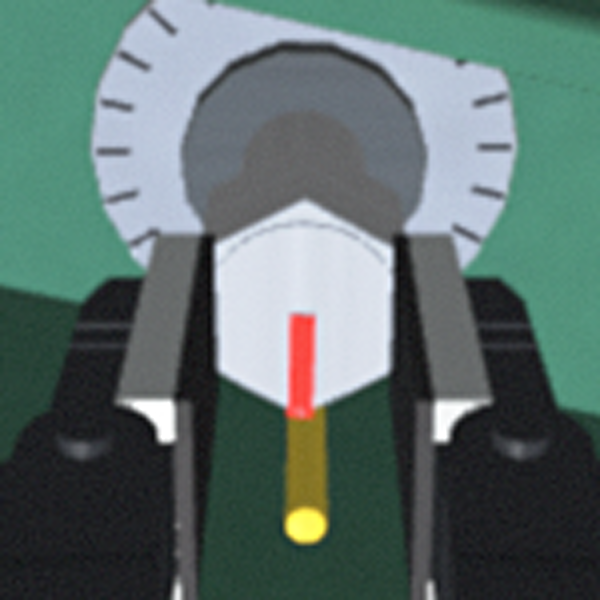

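The red line at (300,365) in the crop runs straight to the pin at (306,523), about 0.03 rad off at most. The ring's 90° ticks are level on both sides, which agrees. Handing in.

```bash
python3 -c "
from cell import *
print(close_job())"
```

```text
the job is handed in; nothing more can be done
None
```

The bolt is turned until its red line points at the yellow pin, within about 0.03 rad by the last wrist picture. I handed the job in at about 7.5 s with the head still gripped at 58.5 N; no verdict came back.

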